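Deburr the bore of a microscope stage insert

TASK

Flip the toggle clamp over so that it holds the microscope stage insert down, then take the deburring tool from its stand, put its blade down into the big hole and run it slowly, in light steady contact, all the way round the edge of the hole: begin at the side nearest the clamp, go clockwise seen from above, and finish back on the clamp side. Set the tool back upright in its stand, flange down on the top, leave the clamp closed, and do not disturb the other things on the bench.

Things in the scene. Friction and masses are not known exactly. Their poses are not given: they have to be found in the camera images.
- hole (a point): Centre of the 50 mm through hole in the stage insert, level with its top face, which is 45 mm above the bench. The insert is a bare aluminium plate, 110 (x) by 160 (y) by 6 mm, fixed on a dark steel fixture; 33 mm are free below the hole. z up; the clamp stands off the insert's -y end, so the edge nearest the clamp lies along -y. The fixture may be turned by up to about 25 deg
- insert: The aluminium stage insert; its origin is the centre of its underside, axes as for hole
- clamp (a joint): Angle of the toggle clamp's arm (rad): 0 = open, leaning 20 deg outwards, away from the insert; 0.35 = upright; 1.92 = closed, level over the insert (end stop). It starts from 0 to 0.25. A little friction keeps it where it is left near upright; past about 0.75 it falls shut by its own weight. About 0.5 N at the tip moves it
- clamp_hinge (a point): Point on the clamp's hinge axis, 105 mm from the hole's centre towards the insert's -y, 56 mm above the bench. The axis runs along the insert's x; the arm swings in the upright plane through the hole's centre. The hinge block is 44 mm wide along the insert's x and reaches to 62 mm above the bench
- clamp_tip (a point): Middle of the black rubber knob (22 mm across) at the free end of the steel clamp arm, 60 mm from the hinge axis; the arm is 18 mm wide, 10 mm thick, 66 mm long. Open, the knob is about 112 mm above the bench; closed, it lies 11 mm above the insert's top face, its end 39 mm from the hole's centre
- tool_grip (a point): Middle of the deburring tool's black square handle (24 by 24 mm, 84 mm high, faces along the tool's x and y), 48 mm above its flange's underside. The tool stands upright, blade down, z up. Below the handle: flange 44 mm across, 6 thick; rubber neck 14 mm across, 12 long; steel blade on the axis, tapering from 11 to 6 mm, its tip 113 mm below this point. About 0.17 kg in all
- tool_flange (a point): Centre of the underside of the tool's flange, on the tool's axis; axes as for tool_grip
- blade: The steel blade on its springy pivot (the origin), 8 mm below the flange's underside. It gives sideways in every direction, about 0.5 N per mm at 37 mm below the pivot, up to 15 mm there; so the tool need not turn as it goes round, and a handle path some mm larger than the blade's own circle keeps a steady light press of 1 to 4 N
- blade_mid (a point): Point on the blade's axis 47 mm below the flange's underside (95 mm below tool_grip), where it is about 7 mm thick. Bring this part level with the hole's top edge (up to 10 mm above or 22 mm below will do). Touching the edge, it is about 21 mm from the hole's centre
- stand_seat (a point): Centre of the top of the tool stand: a plain grey block 75 by 75 mm, 90 mm high, fixed, with a 27 mm hole straight down its middle. The tool hangs in it, flange flat on the top, blade down the hole. It is on the left or the right of the fixture; a white box of pipette tips, 120 by 85 by 62 mm, stands on the other side
- tool: The deburring tool; its origin is tool_flange
- dishes: Bystander: stack of clear dishes, 62 mm across, 43 mm high; origin under its centre
- bottle: Bystander: amber bottle, 56 mm across, 120 mm high; origin under its centre
- slide_box: Bystander: blue slide box, 85 by 110 by 35 mm; origin under its centre
- spare_ring: Bystander: aluminium ring, 54 mm across, 8 mm high, lying flat; origin under its centre
- driver: Bystander: screwdriver lying in front of the fixture; origin under its middle
- jar: Bystander: white jar, 48 mm across, 50 mm high; origin under its centre
Not all that is in view belongs to the job. What is shaped like the tool but blue is not meant. What is shaped like the part that bears stand_seat but purple is not meant.

How it is judged:
By the outcome, as a careful person would: the job done as asked, in the order asked, and still so for the second after the job is handed in, with the robot touching nothing.
It also fails if it takes over 72 s, if anything falls off the work surface, if the arm or the gripper's body presses on something with over 40 N, if the wrist force passes 120 N, or if a joint passes its speed limit or range.

ROBOT

A 7-joint arm with a two-finger parallel gripper is mounted at the origin on the work surface. World frame = base frame: x ahead of the robot, y to its left, z up, the work surface at z = 0. Lengths are in m, angles in degrees, forces in N, time in s.
With the tool pointing down it reaches from about 0.425 to 0.875 m from the base axis. Payload 4.7 kg.
Tool frame: the origin (TCP) lies at the very end of the fingers, on their centre line; the grasp point (between the pads) lies 19 mm behind it (env.grasp_offset is the distance from the TCP to the grasp point, in m); z points along the fingers, y is the line along which they close (so a half turn about z gives the same grasp; the last joint's range is limited). The gripper opens to 87 mm and grips with 3 to 60 N. Pads are 19 mm wide; open, the fingers measure 117 mm over their backs; the gripper's body (75 mm by 190 mm) begins 51 mm behind the grasp point.
Start: joints at [0.808, 18.392, -4.016, 83.108, 1.295, 78.541, -3.26], TCP at [0.65, -0, 0.223] pointing down, gripper open.
Joint ranges: [-163.93, 163.93], [-17.29, 119.83], [-79.2, 71.16], [3.27, 140.29], [-89.18, 269.18], [5.43, 117.66], [-154.24, 154.24]. Speed limits (degrees/s): [147.25, 147.25, 180, 180, 180, 180, 180].

INTERFACE

Orientations are given as [roll, pitch, yaw] about the fixed x, y, z axes, in that order (R = Rz(yaw) Ry(pitch) Rx(roll)).
In Python, from cell import env gives the robot as it stands. The module is installed in compiled form; this text tells all that it offers.
- The arm moves only by the tool drive_tool, never from a script. Its argument "moves" is one flat list of numbers, 5 for each row, row after row: the shift along the tool's x, y, z in units of 40 mm (1.0 is 40 mm), then the turn about the tool's z in units of 10 degrees (1.0 is 10 degrees), then the finger opening in mm, from 0 to 87. A call has 1 to 5 rows; each row is the pose to reach, as a shift and turn from the pose commanded when the call began, along the tool's axes at that moment; what a row does not reach only later rows make up. A row lasts 1/8 s, in which the tool goes at most 62.5 mm and 10.7 degrees, less where a joint would pass 70% of its speed; a pose out of reach is approached as far as the arm can. A call with a gripper value outside its range is refused whole. The fingers move at their own pace and stop on an object; "squeeze" is the grip in N (left out, the last holds). Time passes only in rows, so rows that repeat a pose let the fingers close. It gives the time, the measured TCP pose, the force, the opening and the grip force at its end, in the units of the state.
- env.get_obs(): the state, without advancing time (a new reading comes with each control period).
- env.read_camera(name): name is "scene" or "side" or "wrist"; returns (picture, depth): 400x640x3 uint8, red, green, blue; 400x640 float32, m along the optical axis (not along the pixel's ray), 0 where there is no reading.
- env.camera_model(name): a dict with "K" (3x3 intrinsics, pixels), "rvec" (rotation vector, rad) and "tvec" (3), from world to camera coordinates, as OpenCV has them; the wrist camera has in their place "tool_from_camera" (4x4, takes a point from camera to tool coordinates, whose origin is the TCP and whose axes are the flange's). Camera axes: x right, y down, z forward; pixel columns grow to the right and rows downward; lengths in m; the calibration is good to about 2 mm. A picture is of the moment at which its call begins: read the wrist's pose just before it. camera_model takes no time and is no camera call.
- env.sign_off(): hands the job in; it is judged then, once.
The state is a dict: "time_s": time; "qpos": joint angles; "joint_velocities": joint speeds; "effort": joint torques, N m; "tool_pos": TCP position; "tool_rot": TCP orientation; "force": force on the tool from outside, world axes, zero at the start; "wrist_torque": the same for the moment, N m; "grip_width": finger opening in m; "grasp_force": force on a finger pad.
Only numpy, scipy, OpenCV 4.12 (cv2) and the standard library are available. Lean on these libraries where they do the work, as an engineer would, in place of code of your own. Each camera call takes 0.05 s, during which the arm holds its last target. There are 200 camera calls.

## Working session

There is one attempt and no reset: what is moved stays moved. The work goes in short steps, Python scripts to look and compute and a tool call to move; the robot and the scene stay as the last step left them, time stands still between calls to the robot, and variables do not carry over. Pictures are saved under pics/ and viewed, at most 10 in all, crops included, and the job is handed in when it is done.

Besides the shell and the picture viewer there is one more tool, called after ">>>" as name(argument=value, ...) on one line, values as JSON. drive_tool: Moves the arm, as the interface text tells. Its arguments: {"type":"object","properties":{"moves":{"type":"array","items":{"type":"number"}},"squeeze":{"type":"number"}},"required":["moves"]}

```bash
mkdir -p pics; python3 - <<'E'
from cell import env
import cv2,numpy as np
for n in ("scene","side"):
    p,d=env.read_camera(n); np.savez(f"{n}0.npz",p=p,d=d)
    cv2.imwrite(f"pics/{n}0.png",p[:,:,::-1])
    m=env.camera_model(n); print(n,m)
print(env.camera_model("wrist")); o=env.get_obs(); print(o["tool_pos"],o["tool_rot"],o["time_s"])
E
```

```text
scene {'K': array([[452.15234325,   0.        , 315.21495901],
       [  0.        , 452.15234325, 207.42744103],
       [  0.        ,   0.        ,   1.        ]]), 'rvec': array([ 1.50505027,  1.91161649, -0.89683786]), 'tvec': array([ 0.14924406, -0.26757483,  1.6045584 ])}
side {'K': array([[397.10673402,   0.        , 313.54786545],
       [  0.        , 397.10673402, 202.68456259],
       [  0.        ,   0.        ,   1.        ]]), 'rvec': array([ 0.84015774, -2.34205485,  1.30392158]), 'tvec': array([0.43558928, 0.30999389, 0.63571821])}
{'K': array([[281.45422588,   0.        , 318.17260256],
       [  0.        , 281.45422588, 200.1921225 ],
       [  0.        ,   0.        ,   1.        ]]), 'tool_from_camera': array([[ 1.09631882e-03, -9.60027808e-01, -2.79902492e-01,
         7.63080466e-02],
       [ 9.99999242e-01,  1.20942749e-03, -2.31387843e-04,
         4.98591896e-05],
       [ 5.60660531e-04, -2.79902026e-01,  9.60028407e-01,
        -1.62946938e-01],
       [ 0.00000000e+00,  0.00000000e+00,  0.00000000e+00,
         1.00000000e+00]])}
[ 6.49487919e-01 -1.44321831e-05  2.21550204e-01] [-1.79899079e+02  4.75724943e-03  9.00034356e+01] 0.1
```

View pics/scene0.png

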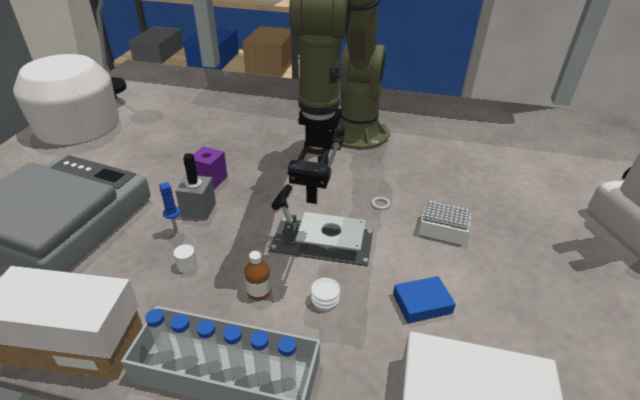

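View pics/side0.png

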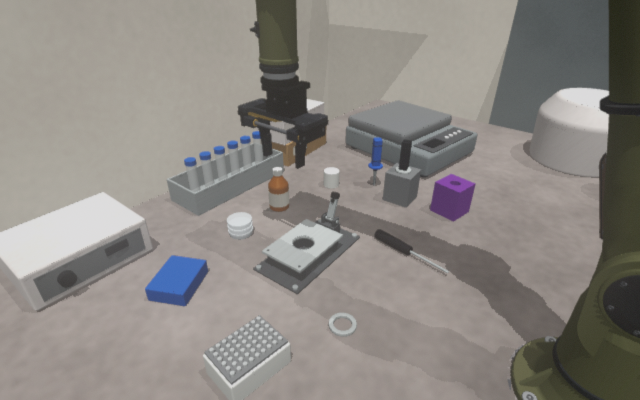

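Scene view: the black-handled tool is at (191,170) in the grey stand (197,198). The decoys are the blue tool at (168,198) and the purple stand at (208,165). The insert hole is at (332,229) and the open clamp knob at (283,195). Side view: tool (405,155), stand (402,186), hole (303,243), knob (335,196). I choose the black tool and the grey stand.

```bash
cat > h.py <<'E'
import numpy as np,cv2
from cell import env
def world(n,d,pose=None):
    m=env.camera_model(n);K=m["K"];v,u=np.mgrid[:400,:640]
    c=np.dstack([(u-K[0,2])/K[0,0]*d,(v-K[1,2])/K[1,1]*d,d])
    if n!="wrist":
        R=cv2.Rodrigues(m["rvec"])[0]; return (c-m["tvec"])@R
    T=m["tool_from_camera"]; p,r=pose
    from scipy.spatial.transform import Rotation as Ro
    return (c@T[:3,:3].T+T[:3,3])@Ro.from_euler("xyz",r,degrees=True).as_matrix().T+p
def rect(P):
    r=cv2.minAreaRect((P[:,:2]*1000).astype(np.float32)); return np.round(r[0],1),np.round(r[1],1),round(r[2],1)
def plane_pts(n,uv,z):
    m=env.camera_model(n);R=cv2.Rodrigues(m["rvec"])[0];o=-R.T@m["tvec"]
    r=cv2.undistortPoints(np.float32(uv).reshape(-1,1,2),m["K"],None)[:,0]
    r=np.c_[r,np.ones(len(r))]@R
    return o+r*((z-o[2])/r[:,2:])
E
python3 - <<'E'
from h import *
B={"scene":dict(ins=(295,375,205,255),stand=(175,218,172,222),tool=(180,205,150,190),knob=(270,300,180,212)),
   "side":dict(ins=(255,350,215,280),stand=(383,422,160,208),tool=(393,415,135,172),knob=(320,350,185,225))}
for n in B:
    f=np.load(n+"0.npz");p=f["p"].astype(int);d=f["d"];W=world(n,d)
    for k,(a,b,c,e) in B[n].items():
        w=W[c:e,a:b].reshape(-1,3);q=p[c:e,a:b].reshape(-1,3);ok=d[c:e,a:b].ravel()>0
        v=q.max(1);z=w[:,2]
        if k=="ins": s=ok&(abs(z-.045)<.006)&(v>130)
        if k=="stand": s=ok&(abs(z-.09)<.005)&(v>60)&(v<170)
        if k=="tool": s=ok&(v<60)&(z>.095)&(z<.2)
        if k=="knob": s=ok&(v<60)&(z>.09)&(z<.13)
        P=w[s]; print(n,k,s.sum(),*rect(P),np.round(np.median(P,0)*1000,1),np.round(P.min(0)*1000),np.round(P.max(0)*1000))
        if k=="ins":
            m=np.zeros((400,640),np.uint8);m[c:e,a:b]=(s.reshape(e-c,b-a)*255)
            cs,h=cv2.findContours(m,cv2.RETR_CCOMP,cv2.CHAIN_APPROX_NONE)
            for i,cc in enumerate(cs):
                if h[0][i][3]>=0 and cv2.contourArea(cc)>60:
                    Q=plane_pts(n,cc[:,0],.045);print("hole",np.round(Q.mean(0)*1000,1),cv2.fitEllipse((Q[:,:2]*1000).astype(np.float32)))
            big=max(cs,key=cv2.contourArea);print("ins ray",rect(plane_pts(n,big[:,0],.045)))
a=np.load("scene0.npz")["p"][140:270,150:300,::-1];b=np.load("side0.npz")["p"][130:280,300:450,::-1]
r=lambda x:cv2.resize(x,(400,400),interpolation=cv2.INTER_CUBIC)
cv2.imwrite("pics/crop1.png",np.hstack([r(a),r(b)]))
E
```

```text
scene ins 1686 [575.6  22.9] [115.2 159.9] 2.3 [580.2  25.1  43.3] [516. -59.  39.] [636. 104.  48.]
hole [578.5  22.8  45. ] ((578.4423217773438, 22.909421920776367), (51.20708084106445, 51.53959655761719), 5.5299811363220215)
ins ray (array([578.7,  23.5]), array([111.6, 159.3]), 2.3)
scene stand 381 [ 566.4 -358.7] [141.8  77.2] 4.6 [ 550.6 -352.1   88.6] [ 494. -401.   85.] [ 638. -320.   95.]
scene tool 295 [ 539.3 -360. ] [26.9 24.9] 16.6 [ 546.2 -356.1  144.1] [ 523. -371.   98.] [ 553. -346.  181.]
scene knob 63 [ 584.7 -100.5] [21.2 17.4] 52.4 [586.6 -99.9 115.5] [ 572. -111.  100.] [594. -88. 121.]
side ins 1965 [576.4  23.8] [113.3 165.3] 2.8 [571.8  36.5  44.1] [518. -61.  39.] [636. 107.  47.]
hole [574.   27.2  45. ] ((573.7680053710938, 26.822208404541016), (47.27817916870117, 50.56525802612305), 131.57199096679688)
ins ray (array([574.2,  27.1]), array([112.7, 163.5]), 2.3)
side stand 275 [ 535.6 -358.8] [76.4 78.5] 4.2 [ 524.9 -343.9   88.5] [ 495. -401.   85.] [ 575. -318.   95.]
side tool 223 [ 531.1 -350.9] [24.1 13.2] 36.4 [ 532.1 -349.7  139.1] [ 522. -363.  100.] [ 543. -343.  178.]
  return _methods._mean(a, axis=axis, dtype=dtype,
  ret = um.true_divide(
Traceback (most recent call last):
ValueError: zero-size array to reduction operation minimum which has no identity
```

```bash
python3 - <<'E'
from h import *
a=np.load("scene0.npz")["p"][140:270,150:300,::-1];b=np.load("side0.npz")["p"][130:280,300:450,::-1]
r=lambda x:cv2.resize(x,(400,300),interpolation=cv2.INTER_CUBIC)
o=env.get_obs();p,d=env.read_camera("wrist");np.savez("wrist0.npz",p=p,d=d,pos=o["tool_pos"],rot=o["tool_rot"])
c=cv2.resize(p[:,:,::-1],(480,300))
cv2.imwrite("pics/crop1.png",np.vstack([np.hstack([r(a),r(b)]),np.hstack([c,np.zeros((300,320,3),np.uint8)])]))
E
```

```text
(no output)
```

View pics/crop1.png

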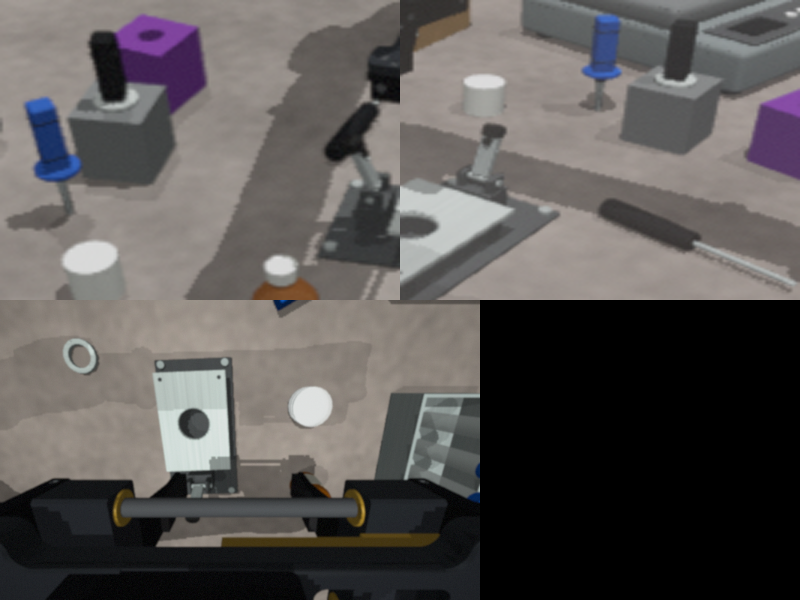

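Crop: the black-handled tool stands in the grey stand; the blue tool and the purple block are clearly separate. The wrist view shows the hole at about (258,165) in full pixels, and the clamp knob at about (257,290), half hidden by the fingers.

```bash
python3 - <<'E'
from h import *
f=np.load("wrist0.npz");p=f["p"].astype(int);d=f["d"];W=world("wrist",d,(f["pos"],f["rot"]))
m=(abs(W[:,:,2]-.045)<.008)&(p.max(2)>130);m[230:]=0;m[:,:190]=0;m[:,320:]=0;m=m.astype(np.uint8)
cs,h=cv2.findContours(m,cv2.RETR_CCOMP,cv2.CHAIN_APPROX_NONE)
# rays onto z=.045
def wp(cc,z):
    o=f["pos"];M=env.camera_model("wrist");K=M["K"];T=M["tool_from_camera"]
    from scipy.spatial.transform import Rotation as Ro
    R=Ro.from_euler("xyz",f["rot"],degrees=True).as_matrix()
    r=np.c_[(cc-[K[0,2],K[1,2]])/K[0,0],np.ones(len(cc))]@T[:3,:3].T@R.T;c=R@T[:3,3]+o
    return c+r*((z-c[2])/r[:,2:])
for i,cc in enumerate(cs):
    a=cv2.contourArea(cc)
    if a>200:
        Q=wp(cc[:,0].astype(float),.045);print("hole" if h[0][i][3]>=0 else "outer",a,rect(Q),cv2.fitEllipse((Q[:,:2]*1000).astype(np.float32)))
s=(W[:,:,2]>.09)&(W[:,:,2]<.135)&(d>0)&(abs(W[:,:,0]-.583)<.03)&(W[:,:,1]<-.06)&(W[:,:,1]>-.13)
P=W[s];print(len(P), np.round(np.median(P,0)*1000) if len(P) else "",p[s][:3])
for n,b in (("side",(318,352,185,225)),("scene",(268,302,180,215))):
    f2=np.load(n+"0.npz");a,b1,c,e=b;w=world(n,f2["d"])[c:e,a:b1].reshape(-1,3)
    s=(w[:,2]>.085)&(w[:,2]<.14)&(abs(w[:,1]+.095)<.04);q=w[s];print(n,s.sum(),np.round(np.median(q,0)*1000),np.round(q.min(0)*1000),np.round(q.max(0)*1000))
E
```

```text
outer 11803.5 (array([576.6,  21.2]), array([110.5, 160.5]), 2.3) ((576.1090087890625, 22.185150146484375), (126.29755401611328, 192.3834686279297), 1.5049725770950317)
hole 1380.0 (array([576.1,  21.7]), array([50.6, 51. ]), 44.0) ((576.2938842773438, 21.743074417114258), (50.67686080932617, 51.32590866088867), 84.05602264404297)
134 [ 582. -107.  118.] [[54 52 51]
 [38 40 40]
 [34 36 35]]
side 123 [576. -92. 104.] [ 570. -107.   85.] [589. -86. 120.]
scene 106 [588. -96. 109.] [ 572. -111.   86.] [594. -87. 121.]
```

>>> drive_tool(moves=[-1.3,-0.6,0,0,0,-2.6,-1.2,0,0,0,-3.9,-1.7,0,0,0,-3.9,-1.7,0.5,0,0,-3.9,-1.7,0.5,0,0], squeeze=20)

```text
time_s: 0.78
tool_pos: [0.5806, -0.1561, 0.2009]
tool_rot: [-179.8, -0.1, 89.9]
force: [-0.1, 0.1, -0.1]
grip_width: 0.0453
grasp_force: 0.0
```

>>> drive_tool(moves=[0,0,1.0,0,0,0,0,2.0,0,0,0,0,2.6,0,0,0,0,2.6,0,0,0,0,2.6,0,0])

```text
time_s: 1.4
tool_pos: [0.5833, -0.1555, 0.1001]
tool_rot: [179.9, 0.0, 90.1]
force: [0.1, -0.5, -0.1]
grip_width: 0.0016
grasp_force: 0.0
```

>>> drive_tool(moves=[0.3,0,0,0,0,0.6,0,0,0,0,0.9,0,0,0,0,1.1,0,0,0,0,1.3,0,0,0,0])

```text
time_s: 2.02
tool_pos: [0.582, -0.1035, 0.0987]
tool_rot: [180.0, 0.0, 90.0]
force: [-0.6, -0.8, 0.0]
grip_width: 0.0003
grasp_force: 0.4
```

>>> drive_tool(moves=[0.25,0,0,0,0,0.5,0,0,0,0,0.75,0,0,0,0,1.0,0,0,0,0,1.2,0,0,0,0])

```text
time_s: 2.65
tool_pos: [0.5822, -0.0549, 0.0986]
tool_rot: [180.0, -0.0, 90.0]
force: [0.4, 0.9, -0.2]
grip_width: 0.0004
grasp_force: 0.0
```

>>> drive_tool(moves=[0.3,0,0,0,0,0.5,0,0,0,0,0.5,0,0,0,0,0.5,0,0,0,0,0.5,0,0,0,0])

```text
time_s: 3.28
tool_pos: [0.582, -0.0367, 0.0986]
tool_rot: [180.0, 0.0, 89.9]
force: [-0.0, 0.3, 0.0]
grip_width: 0.0006
grasp_force: 0.0
```

```bash
python3 - <<'E'
from h import *
ims=[]
for n,(a,b,c,e) in (("scene",(150,380,140,280)),("side",(230,460,130,270))):
    p,d=env.read_camera(n);ims.append(cv2.resize(p[c:e,a:b,::-1],(400,244)))
cv2.imwrite("pics/clamp.png",np.hstack(ims))
E
```

```text
(no output)
```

View pics/clamp.png

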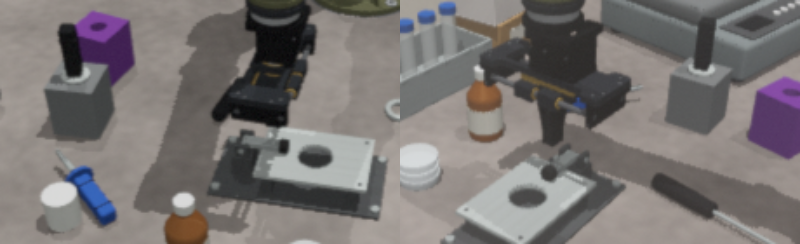

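The clamp arm now lies closed over the insert, with the knob at crop (283,145). The blue decoy on the far side has toppled by itself; the arm never went near it. Next I look at the tool from above.

>>> drive_tool(moves=[0,0,-1.3,0,87,0,0,-2.6,0,87,-1.2,-0.2,-3.8,0,87,-2.4,-0.4,-3.8,0,87,-3.6,-0.5,-3.8,0,87])

```text
time_s: 4.0
tool_pos: [0.562, -0.1822, 0.2522]
tool_rot: [179.8, 0.1, 90.0]
force: [0.9, 0.0, -0.1]
grip_width: 0.0424
grasp_force: 0.0
```

>>> drive_tool(moves=[-1.3,-0.2,0,0,87,-2.6,-0.4,0,0,87,-3.9,-0.6,0,0,87,-4.8,-0.6,0,0,87,-4.8,-0.6,0,0,87])

```text
time_s: 4.62
tool_pos: [0.5359, -0.3763, 0.25]
tool_rot: [-179.9, 0.1, 89.6]
force: [-0.0, -0.2, 0.4]
grip_width: 0.0854
grasp_force: 0.0
```

```bash
cat >> h.py <<'E'
def wray(f,cc,z):
    from scipy.spatial.transform import Rotation as Ro
    M=env.camera_model("wrist");K=M["K"];T=M["tool_from_camera"];R=Ro.from_euler("xyz",f["rot"],degrees=True).as_matrix()
    r=np.c_[(cc-[K[0,2],K[1,2]])/K[0,0],np.ones(len(cc))]@T[:3,:3].T@R.T;c=R@T[:3,3]+f["pos"]
    return c+r*((z-c[2])/r[:,2:])
def snap(name):
    o=env.get_obs();p,d=env.read_camera("wrist");np.savez(name+".npz",p=p,d=d,pos=o["tool_pos"],rot=o["tool_rot"])
    cv2.imwrite(f"pics/{name}.png",p[:,:,::-1]);return np.load(name+".npz")
E
python3 - <<'E'
from h import *
f=snap("w1");p=f["p"].astype(int);W=world("wrist",f["d"],(f["pos"],f["rot"]))
print(f["pos"],f["rot"])
x,y,z=W[...,0],W[...,1],W[...,2];near=(abs(x-.537)<.07)&(abs(y+.36)<.07)
for nm,m,zz in (("top",near&(z>.168)&(z<.19)&(p.max(2)<90),.180),("stand",near&(abs(z-.09)<.006),.09),("flange",near&(abs(z-.096)<.004)&(p.max(2)>150),.096)):
    m=cv2.morphologyEx(m.astype(np.uint8),cv2.MORPH_OPEN,np.ones((3,3)));cs,_=cv2.findContours(m,cv2.RETR_EXTERNAL,cv2.CHAIN_APPROX_NONE)
    for c in cs:
        if cv2.contourArea(c)>150: print(nm,cv2.contourArea(c),cv2.boundingRect(c),rect(wray(f,c[:,0].astype(float),zz)),np.median(z[m>0]))
E
```

```text
[ 0.53587829 -0.37634679  0.24996246] [-1.79910189e+02  9.58101664e-02  8.96229391e+01]
top 684.0 (305, 176, 31, 32) (array([ 537.1, -360.5]), array([23.2, 24.8]), 15.3) 0.1803788737503057
stand 2491.0 (283, 139, 70, 69) (array([ 536.2, -362.7]), array([75.2, 75.7]), 4.6) 0.09084727916543434
flange 341.0 (301, 156, 38, 25) (array([ 536.9, -354.5]), array([42.6, 27. ]), 1.4) 0.09661710738152748
```

View pics/w1.png

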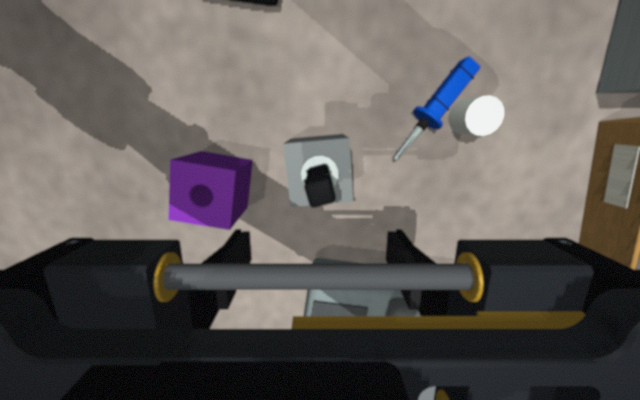

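Wrist view: the handle top is at (320,186) in the grey stand, with its faces turned about 15°. The blue decoy lies beside the jar at (445,95), clear of my path.

>>> drive_tool(moves=[0.2,0,0,-0.8,87,0.38,0.02,0,-1.5,87,0.38,0.02,0.6,-1.5,87,0.38,0.02,1.2,-1.5,87,0.38,0.02,1.2,-1.5,87])

```text
time_s: 5.3
tool_pos: [0.5384, -0.3542, 0.2006]
tool_rot: [-179.9, -0.2, 105.1]
force: [0.5, -0.0, -0.2]
grip_width: 0.087
grasp_force: 0.0
```

>>> drive_tool(moves=[0,0,0.6,0,87,0,0,1.2,0,87,0,0,1.7,0,87,0,0,2.0,0,87,0,0,2.0,0,87])

```text
time_s: 5.92
tool_pos: [0.5386, -0.3564, 0.122]
tool_rot: [-180.0, -0.1, 105.0]
force: [-0.3, -0.2, 0.5]
grip_width: 0.0868
grasp_force: 0.0
```

>>> drive_tool(moves=[0,0,0,0,60,0,0,0,0,40,0,0,0,0,20,0,0,0,0,15,0,0,0,0,15], squeeze=30)

```text
time_s: 6.55
tool_pos: [0.5389, -0.3568, 0.1227]
tool_rot: [180.0, 0.0, 105.0]
force: [0.5, -0.4, -0.5]
grip_width: 0.0448
grasp_force: 0.0
```

>>> drive_tool(moves=[0,0,0,0,15,0,0,0,0,15,0,0,0,0,15])

```text
time_s: 6.92
tool_pos: [0.5385, -0.357, 0.1225]
tool_rot: [-180.0, -0.0, 105.0]
force: [-1.1, 0.5, 0.9]
grip_width: 0.0238
grasp_force: 30.0
```

>>> drive_tool(moves=[0,0,-0.4,0,15,0,0,-1.0,0,15,0,0,-1.8,0,15,0,0,-2.6,0,15,0,0,-3.0,0,15])

```text
time_s: 7.55
tool_pos: [0.5398, -0.3572, 0.2457]
tool_rot: [179.8, 0.2, 105.0]
force: [0.8, 0.2, -0.6]
grip_width: 0.0236
grasp_force: 30.0
```

>>> drive_tool(moves=[0.5,0.2,0,0,15,1.5,0.6,0,0,15,2.5,1.0,0,0,15,3.5,1.4,0,0,15,4.5,1.7,0,0,15])

```text
time_s: 8.18
tool_pos: [0.5572, -0.1613, 0.2407]
tool_rot: [-179.9, -0.1, 105.1]
force: [0.9, 0.7, -1.1]
grip_width: 0.0237
grasp_force: 30.0
```

>>> drive_tool(moves=[1.0,0.4,0,0,15,2.0,0.8,0,0,15,3.0,1.2,0,0,15,4.0,1.5,0,0,15,4.5,1.7,0,0,15])

```text
time_s: 8.8
tool_pos: [0.5751, 0.0315, 0.2408]
tool_rot: [-179.8, -0.1, 105.3]
force: [0.1, -0.7, -2.3]
grip_width: 0.0238
grasp_force: 30.0
```

>>> drive_tool(moves=[0,0,0.4,0,15,0,0,0.7,0,15,0,0,0.7,0,15,0,0,0.7,0,15,0,0,0.7,0,15])

```text
time_s: 9.43
tool_pos: [0.5774, 0.0255, 0.2152]
tool_rot: [179.9, 0.0, 104.9]
force: [-0.4, 0.3, -1.3]
grip_width: 0.0238
grasp_force: 30.0
```

```bash
python3 - <<'E'
from h import *
f=snap("w2");p=f["p"].astype(int);W=world("wrist",f["d"],(f["pos"],f["rot"]));z=W[...,2]
print(f["pos"],f["rot"])
m=((abs(z-.045)<.006)&(p.max(2)>120)).astype(np.uint8)
cs,h=cv2.findContours(m,cv2.RETR_CCOMP,cv2.CHAIN_APPROX_NONE)
for i,c in enumerate(cs):
    if cv2.contourArea(c)>300: Q=wray(f,c[:,0].astype(float),.045);print(h[0][i][3],cv2.boundingRect(c),rect(Q),cv2.fitEllipse((Q[:,:2]*1000).astype(np.float32)))
cv2.imwrite("pics/w2c.png",cv2.resize(p[60:300,180:460,::-1].astype(np.uint8),(700,600),interpolation=cv2.INTER_CUBIC))
E
```

```text
[0.57738332 0.02553054 0.21517009] [1.79935943e+02 1.77541812e-02 1.04940060e+02]
-1 (443, 179, 53, 50) (array([764.1,  48.8]), array([61.7, 64.4]), 80.3) ((764.2937622070312, 48.74843215942383), (61.4043083190918, 63.734256744384766), 80.57010650634766)
-1 (262, 109, 117, 132) (array([576.8,  21.7]), array([110.3, 159.8]), 2.4) ((572.4319458007812, 34.12687301635742), (120.43992614746094, 174.2514190673828), 171.5548858642578)
```

View pics/w2c.png

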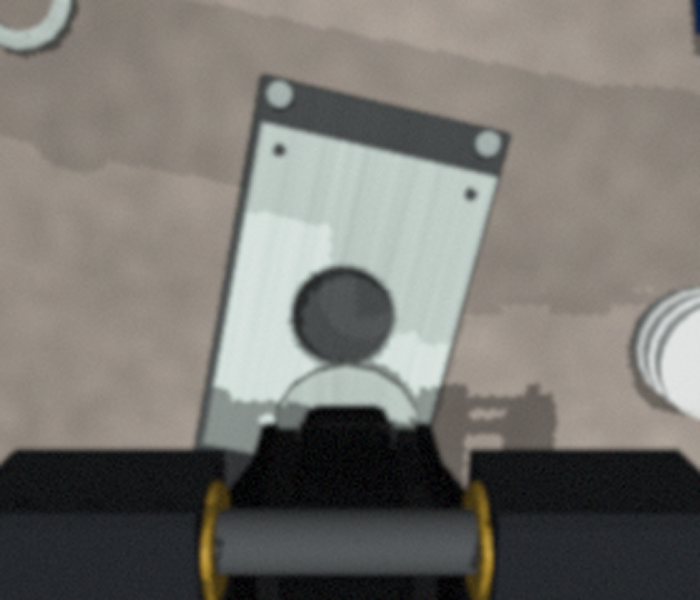

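Crop: the hole is centred at about (343,315), and the flange arc peeks out below it with its top at (345,362). The blade is hidden behind the flange. I'll fit both circles.

```bash
python3 - <<'E'
from h import *
from scipy.optimize import least_squares
f=np.load("w2.npz");p=f["p"].astype(int);W=world("wrist",f["d"],(f["pos"],f["rot"]));z=W[...,2]
def circ(Q):
    g=least_squares(lambda a:np.hypot(Q[:,0]-a[0],Q[:,1]-a[1])-a[2],[*Q[:,:2].mean(0),.025],loss="soft_l1",f_scale=.001);return np.round(g.x*1000,1),round(float(np.sqrt(2*g.cost/len(Q))*1000),2)
m=((abs(z-.1887)<.008)&(p.max(2)>70)).astype(np.uint8);m[:195]=0;m[230:]=0
ys,xs=np.where(m);print(xs.min(),xs.max(),ys.min(),ys.max(),np.median(z[m>0]))
e=np.array([[x,np.where(m[:,x])[0].min()-.5] for x in range(xs.min(),xs.max()+1) if m[:,x].any()],float)
zt=np.median(z[m>0]);Q=wray(f,e,zt);print("flange",circ(Q),"tcp",np.round(f["pos"]*1000,1))
h=(p.max(2)<110).astype(np.uint8);h[:150]=0;h[205:]=0;h[:,:290]=0;h[:,345:]=0
c=max(cv2.findContours(h,cv2.RETR_EXTERNAL,cv2.CHAIN_APPROX_NONE)[0],key=cv2.contourArea);print(cv2.boundingRect(c))
c=c[:,0].astype(float);c=c[c[:,1]<200];print("hole",circ(wray(f,c,.045)))
E
```

```text
290 347 205 229 0.18946221158123291
flange (array([578.3,  22.4,  21.2]), 0.21) tcp [577.4  25.5 215.2]
(297, 167, 40, 38)
hole (array([576.2,  22. ,  23.7]), 0.35)
```

>>> drive_tool(moves=[0.01,-0.035,0.5,0,15,0.01,-0.035,1.0,0,15,0.01,-0.035,1.5,0,15,0.01,-0.035,1.9,0,15,0.01,-0.035,2.15,0,15])

```text
time_s: 10.1
tool_pos: [0.5754, 0.0261, 0.1279]
tool_rot: [-180.0, -0.0, 105.0]
force: [1.0, 0.1, -1.6]
grip_width: 0.0236
grasp_force: 30.0
```

>>> drive_tool(moves=[0,0,0.2,0,15,0,0,0.2,0,15,0,0,0.2,0,15])

```text
time_s: 10.48
tool_pos: [0.576, 0.0262, 0.1212]
tool_rot: [179.9, 0.0, 105.0]
force: [0.6, 0.3, -0.8]
grip_width: 0.0239
grasp_force: 30.0
```

```bash
python3 - <<'E'
from h import *
F=[];P=[]
for i in range(8):
    env.read_camera("side");o=env.get_obs();F.append(o["force"]);P.append(o["tool_pos"])
print(np.mean(F,0).round(2),np.std(F,0).round(2),np.mean(P,0).round(4),o["tool_rot"])
R=25.5/40
a=np.radians(np.arange(0,385,4));A=np.round(R*np.c_[np.cos(np.radians(192.7)+a),np.cos(np.radians(102.7)+a)],3)
print("start",A[0])
for k in range(0,95,5):
    print(k*4,", ".join(f"{x:.3f}, {y:.3f}, 0, 0, 15" for x,y in A[k+1:k+6]-A[k]))
E
```

```text
[ 0.25 -0.28 -1.17] [0.52 0.5  0.55] [0.5758 0.0262 0.121 ] [1.79985264e+02 6.63026107e-03 1.04998781e+02]
start [-0.622 -0.14 ]
0 0.011, -0.043, 0, 0, 15, 0.026, -0.085, 0, 0, 15, 0.043, -0.126, 0, 0, 15, 0.063, -0.166, 0, 0, 15, 0.086, -0.204, 0, 0, 15
20 0.025, -0.037, 0, 0, 15, 0.053, -0.072, 0, 0, 15, 0.083, -0.104, 0, 0, 15, 0.115, -0.135, 0, 0, 15, 0.150, -0.163, 0, 0, 15
40 0.036, -0.026, 0, 0, 15, 0.074, -0.049, 0, 0, 15, 0.114, -0.069, 0, 0, 15, 0.154, -0.087, 0, 0, 15, 0.196, -0.102, 0, 0, 15
60 0.043, -0.011, 0, 0, 15, 0.087, -0.020, 0, 0, 15, 0.131, -0.026, 0, 0, 15, 0.176, -0.028, 0, 0, 15, 0.220, -0.028, 0, 0, 15
80 0.044, 0.004, 0, 0, 15, 0.088, 0.011, 0, 0, 15, 0.132, 0.020, 0, 0, 15, 0.174, 0.033, 0, 0, 15, 0.216, 0.049, 0, 0, 15
100 0.040, 0.018, 0, 0, 15, 0.079, 0.040, 0, 0, 15, 0.117, 0.064, 0, 0, 15, 0.153, 0.090, 0, 0, 15, 0.186, 0.119, 0, 0, 15
120 0.032, 0.032, 0, 0, 15, 0.061, 0.065, 0, 0, 15, 0.088, 0.101, 0, 0, 15, 0.113, 0.138, 0, 0, 15, 0.134, 0.177, 0, 0, 15
140 0.020, 0.040, 0, 0, 15, 0.036, 0.081, 0, 0, 15, 0.049, 0.124, 0, 0, 15, 0.059, 0.167, 0, 0, 
[... 754 characters left out ...]
-0.033, 0, 0, 15, -0.216, -0.049, 0, 0, 15
280 -0.040, -0.018, 0, 0, 15, -0.079, -0.040, 0, 0, 15, -0.117, -0.064, 0, 0, 15, -0.153, -0.090, 0, 0, 15, -0.186, -0.119, 0, 0, 15
300 -0.032, -0.032, 0, 0, 15, -0.061, -0.065, 0, 0, 15, -0.088, -0.101, 0, 0, 15, -0.113, -0.138, 0, 0, 15, -0.134, -0.177, 0, 0, 15
320 -0.020, -0.040, 0, 0, 15, -0.036, -0.081, 0, 0, 15, -0.049, -0.124, 0, 0, 15, -0.059, -0.167, 0, 0, 15, -0.066, -0.211, 0, 0, 15
340 -0.004, -0.044, 0, 0, 15, -0.005, -0.089, 0, 0, 15, -0.003, -0.133, 0, 0, 15, 0.002, -0.177, 0, 0, 15, 0.010, -0.221, 0, 0, 15
360 0.011, -0.043, 0, 0, 15, 0.026, -0.085, 0, 0, 15, 0.043, -0.126, 0, 0, 15, 0.063, -0.166, 0, 0, 15, 0.086, -0.204, 0, 0, 15
```

>>> drive_tool(moves=[-0.15,-0.035,0,0,15,-0.3,-0.07,0,0,15,-0.45,-0.1,0,0,15,-0.55,-0.125,0,0,15,-0.64,-0.145,0,0,15])

```text
time_s: 11.5
tool_pos: [0.5767, 0.0006, 0.1207]
tool_rot: [180.0, -0.1, 105.0]
force: [0.0, 2.0, -1.0]
grip_width: 0.0235
grasp_force: 30.0
```

```bash
cat > ff.py <<'E'
from h import *
F=[];P=[]
for i in range(10):
    env.read_camera("side");o=env.get_obs();F.append(o["force"]);P.append(o["tool_pos"])
print(np.mean(F,0).round(2)-[.25,-.28,-1.17],np.mean(P,0).round(4),o["time_s"])
E
python3 ff.py
```

```text
[-0.19  2.53  0.64] [5.766e-01 5.000e-04 1.207e-01] 12.0
```

About 2.5 N of contact on the clamp side, which is good. Starting the round.

>>> drive_tool(moves=[0.011,-0.043,0,0,15,0.026,-0.085,0,0,15,0.043,-0.126,0,0,15,0.063,-0.166,0,0,15,0.086,-0.204,0,0,15])

```text
time_s: 12.62
tool_pos: [0.5678, 0.0009, 0.1206]
tool_rot: [180.0, 0.0, 105.0]
force: [1.7, 1.4, -1.0]
grip_width: 0.024
grasp_force: 30.0
```

>>> drive_tool(moves=[0.025,-0.037,0,0,15,0.053,-0.072,0,0,15,0.083,-0.104,0,0,15,0.115,-0.135,0,0,15,0.15,-0.163,0,0,15])

```text
time_s: 13.25
tool_pos: [0.56, 0.0052, 0.1207]
tool_rot: [180.0, 0.0, 105.0]
force: [2.5, 1.4, -1.8]
grip_width: 0.0235
grasp_force: 30.0
```

>>> drive_tool(moves=[0.036,-0.026,0,0,15,0.074,-0.049,0,0,15,0.114,-0.069,0,0,15,0.154,-0.087,0,0,15,0.196,-0.102,0,0,15])

```text
time_s: 13.88
tool_pos: [0.5541, 0.0114, 0.1207]
tool_rot: [180.0, 0.0, 105.0]
force: [2.4, 0.4, -1.1]
grip_width: 0.0241
grasp_force: 30.0
```

>>> drive_tool(moves=[0.043,-0.011,0,0,15,0.087,-0.02,0,0,15,0.131,-0.026,0,0,15,0.176,-0.028,0,0,15,0.22,-0.028,0,0,15])

```text
time_s: 14.5
tool_pos: [0.5504, 0.02, 0.1205]
tool_rot: [-180.0, 0.0, 105.0]
force: [1.1, -0.4, -1.1]
grip_width: 0.0238
grasp_force: 30.0
```

```bash
python3 ff.py
```

```text
[ 1.93  0.27 -0.39] [0.5505 0.0199 0.1205] 15.0
```

>>> drive_tool(moves=[0.044,0.004,0,0,15,0.088,0.011,0,0,15,0.132,0.02,0,0,15,0.174,0.033,0,0,15,0.216,0.049,0,0,15])

```text
time_s: 15.62
tool_pos: [0.5503, 0.0289, 0.1206]
tool_rot: [-180.0, 0.0, 105.0]
force: [2.2, -0.9, -0.6]
grip_width: 0.0238
grasp_force: 30.0
```

>>> drive_tool(moves=[0.04,0.018,0,0,15,0.079,0.04,0,0,15,0.117,0.064,0,0,15,0.153,0.09,0,0,15,0.186,0.119,0,0,15])

```text
time_s: 16.25
tool_pos: [0.5528, 0.037, 0.1204]
tool_rot: [-180.0, 0.0, 105.0]
force: [1.3, -2.2, -1.1]
grip_width: 0.0235
grasp_force: 30.0
```

>>> drive_tool(moves=[0.032,0.032,0,0,15,0.061,0.065,0,0,15,0.088,0.101,0,0,15,0.113,0.138,0,0,15,0.134,0.177,0,0,15])

```text
time_s: 16.88
tool_pos: [0.5583, 0.0444, 0.1205]
tool_rot: [-180.0, -0.0, 105.0]
force: [0.9, -1.3, -1.7]
grip_width: 0.0238
grasp_force: 30.0
```

>>> drive_tool(moves=[0.02,0.04,0,0,15,0.036,0.081,0,0,15,0.049,0.124,0,0,15,0.059,0.167,0,0,15,0.066,0.211,0,0,15])

```text
time_s: 17.5
tool_pos: [0.5659, 0.049, 0.1205]
tool_rot: [-180.0, -0.0, 105.0]
force: [0.4, -1.9, -0.2]
grip_width: 0.0235
grasp_force: 30.0
```

```bash
python3 ff.py
```

```text
[ 0.39 -1.12 -0.4 ] [0.5659 0.0491 0.1206] 18.0
```

>>> drive_tool(moves=[0.009,0.044,0,0,15,0.015,0.089,0,0,15,0.018,0.133,0,0,15,0.018,0.177,0,0,15,0.015,0.221,0,0,15])

```text
time_s: 18.62
tool_pos: [0.5741, 0.0516, 0.1204]
tool_rot: [-180.0, 0.0, 105.0]
force: [-1.3, -1.3, -0.6]
grip_width: 0.0242
grasp_force: 30.0
```

>>> drive_tool(moves=[-0.011,0.043,0,0,15,-0.026,0.085,0,0,15,-0.043,0.126,0,0,15,-0.063,0.166,0,0,15,-0.086,0.204,0,0,15])

```text
time_s: 19.25
tool_pos: [0.583, 0.0508, 0.1205]
tool_rot: [-180.0, -0.0, 105.0]
force: [-1.4, -1.2, -0.7]
grip_width: 0.0239
grasp_force: 30.0
```

>>> drive_tool(moves=[-0.025,0.037,0,0,15,-0.053,0.072,0,0,15,-0.083,0.104,0,0,15,-0.115,0.135,0,0,15,-0.15,0.163,0,0,15])

```text
time_s: 19.88
tool_pos: [0.591, 0.0465, 0.1206]
tool_rot: [180.0, -0.0, 105.0]
force: [-2.3, -0.8, -1.4]
grip_width: 0.024
grasp_force: 30.0
```

>>> drive_tool(moves=[-0.036,0.026,0,0,15,-0.074,0.049,0,0,15,-0.114,0.069,0,0,15,-0.154,0.087,0,0,15,-0.196,0.102,0,0,15])

```text
time_s: 20.5
tool_pos: [0.5967, 0.0402, 0.1205]
tool_rot: [-180.0, -0.0, 105.0]
force: [-2.7, -0.4, -0.9]
grip_width: 0.0243
grasp_force: 30.0
```

```bash
python3 ff.py
```

```text
[-2.32 -0.13 -0.25] [0.5968 0.04   0.1205] 21.0
```

>>> drive_tool(moves=[-0.043,0.011,0,0,15,-0.087,0.02,0,0,15,-0.131,0.026,0,0,15,-0.176,0.028,0,0,15,-0.22,0.028,0,0,15])

```text
time_s: 21.62
tool_pos: [0.6003, 0.0319, 0.1206]
tool_rot: [180.0, -0.0, 105.0]
force: [-2.1, 0.3, -1.3]
grip_width: 0.0237
grasp_force: 30.0
```

>>> drive_tool(moves=[-0.044,-0.004,0,0,15,-0.088,-0.011,0,0,15,-0.132,-0.02,0,0,15,-0.174,-0.033,0,0,15,-0.216,-0.049,0,0,15])

```text
time_s: 22.25
tool_pos: [0.6006, 0.0228, 0.1206]
tool_rot: [180.0, 0.0, 105.0]
force: [-2.0, 0.3, -1.1]
grip_width: 0.0245
grasp_force: 30.0
```

>>> drive_tool(moves=[-0.04,-0.018,0,0,15,-0.079,-0.04,0,0,15,-0.117,-0.064,0,0,15,-0.153,-0.09,0,0,15,-0.186,-0.119,0,0,15])

```text
time_s: 22.88
tool_pos: [0.598, 0.0147, 0.1207]
tool_rot: [180.0, -0.0, 105.0]
force: [-1.9, 1.1, -1.0]
grip_width: 0.0239
grasp_force: 30.0
```

>>> drive_tool(moves=[-0.032,-0.032,0,0,15,-0.061,-0.065,0,0,15,-0.088,-0.101,0,0,15,-0.113,-0.138,0,0,15,-0.134,-0.177,0,0,15])

```text
time_s: 23.5
tool_pos: [0.5926, 0.0075, 0.1207]
tool_rot: [180.0, 0.0, 105.0]
force: [0.2, 1.6, -1.2]
grip_width: 0.0239
grasp_force: 30.0
```

>>> drive_tool(moves=[-0.02,-0.04,0,0,15,-0.036,-0.081,0,0,15,-0.049,-0.124,0,0,15,-0.059,-0.167,0,0,15,-0.066,-0.211,0,0,15])

```text
time_s: 24.12
tool_pos: [0.5849, 0.0027, 0.1206]
tool_rot: [180.0, 0.0, 105.0]
force: [0.0, 2.0, -0.8]
grip_width: 0.0234
grasp_force: 30.0
```

>>> drive_tool(moves=[-0.004,-0.044,0,0,15,-0.005,-0.089,0,0,15,-0.003,-0.133,0,0,15,0.002,-0.177,0,0,15,0.01,-0.221,0,0,15])

```text
time_s: 24.75
tool_pos: [0.5766, 0.0009, 0.1208]
tool_rot: [180.0, 0.0, 105.0]
force: [0.6, 2.7, -1.2]
grip_width: 0.0239
grasp_force: 30.0
```

>>> drive_tool(moves=[0.011,-0.043,0,0,15,0.026,-0.085,0,0,15,0.043,-0.126,0,0,15,0.043,-0.126,0,0,15])

```text
time_s: 25.25
tool_pos: [0.5708, 0.0012, 0.1206]
tool_rot: [-180.0, 0.0, 105.0]
force: [1.4, 2.2, 0.2]
grip_width: 0.0239
grasp_force: 30.0
```

```bash
python3 ff.py
```

```text
[0.43 2.38 0.52] [0.571  0.0012 0.1206] 25.75
```

The round is complete, with 1–2.7 N all the way. Now back to the centre, up, and over to the stand.

>>> drive_tool(moves=[0.2,0.1,0,0,15,0.4,0.2,0,0,15,0.56,0.275,0,0,15,0.56,0.275,-0.5,0,15,0.56,0.275,-1.2,0,15])

```text
time_s: 26.38
tool_pos: [0.575, 0.026, 0.168]
tool_rot: [-179.9, -0.0, 105.0]
force: [0.5, 0.3, -1.2]
grip_width: 0.024
grasp_force: 30.0
```

>>> drive_tool(moves=[0,0,-0.8,0,15,0,0,-1.6,0,15,0,0,-1.8,0,15,-0.6,-0.2,-1.8,0,15,-1.5,-0.6,-1.8,0,15])

```text
time_s: 27.0
tool_pos: [0.5678, -0.0373, 0.2391]
tool_rot: [-179.9, -0.0, 105.2]
force: [0.3, -1.3, -2.0]
grip_width: 0.0241
grasp_force: 30.0
```

>>> drive_tool(moves=[-1.0,-0.4,0,0,15,-2.0,-0.8,0,0,15,-3.0,-1.1,0,0,15,-4.0,-1.5,0,0,15,-5.0,-1.9,0,0,15])

```text
time_s: 27.62
tool_pos: [0.5458, -0.2522, 0.2389]
tool_rot: [-179.9, -0.1, 105.0]
force: [1.0, 0.5, -1.1]
grip_width: 0.0236
grasp_force: 30.0
```

>>> drive_tool(moves=[-1.0,-0.35,0,0,15,-2.0,-0.7,0,0,15,-2.5,-0.88,0,0,15,-2.5,-0.88,0,0,15,-2.5,-0.88,0,0,15])

```text
time_s: 28.25
tool_pos: [0.5394, -0.3544, 0.2402]
tool_rot: [180.0, -0.1, 105.2]
force: [0.9, 1.3, -2.4]
grip_width: 0.0237
grasp_force: 30.0
```

>>> drive_tool(moves=[0,0,0,0,15,0,0,0,0,15,0,0,0,0,15])

```text
time_s: 28.62
tool_pos: [0.5386, -0.3565, 0.2408]
tool_rot: [180.0, 0.0, 105.0]
force: [-0.1, -0.3, -1.2]
grip_width: 0.0238
grasp_force: 30.0
```

```bash
python3 - <<'E'
from h import *
from scipy.optimize import least_squares
f=snap("w3");p=f["p"].astype(int);W=world("wrist",f["d"],(f["pos"],f["rot"]));z=W[...,2]
print(f["pos"],f["rot"],env.get_obs()["time_s"])
zt=f["pos"][2]-.0262;m=((abs(z-zt)<.008)&(p.max(2)>70)).astype(np.uint8);m[:195]=0;m[230:]=0
ys,xs=np.where(m);e=np.array([[x,np.where(m[:,x])[0].min()-.5] for x in range(xs.min(),xs.max()+1) if m[:,x].any()],float)
Q=wray(f,e,zt);g=least_squares(lambda a:np.hypot(Q[:,0]-a[0],Q[:,1]-a[1])-a[2],[*Q[:,:2].mean(0),.022],loss="soft_l1",f_scale=.001);print("flange",g.x)
s=((abs(z-.09)<.006)&(abs(W[...,0]-.537)<.06)&(abs(W[...,1]+.36)<.06)).astype(np.uint8)
for c in cv2.findContours(s,cv2.RETR_EXTERNAL,cv2.CHAIN_APPROX_NONE)[0]:
    if cv2.contourArea(c)>200:
        q=wray(f,c[:,0].astype(float),.09);print("stand",rect(q),q.min(0),q.max(0))
E
```

```text
[ 0.53862455 -0.3564726   0.24076298] [1.79984126e+02 6.91503891e-03 1.05047487e+02] 28.675
flange [ 0.53955066 -0.35976281  0.02121964]
stand (array([ 536.3, -362.3]), array([75.1, 76.2]), 4.6) [ 0.49622323 -0.40314375  0.09      ] [ 0.57544339 -0.32187455  0.09      ]
```

>>> drive_tool(moves=[-0.03,-0.05,0.2,0,15,-0.03,-0.05,0.7,0,15,-0.03,-0.05,1.2,0,15,-0.03,-0.05,1.7,0,15,-0.03,-0.05,2.2,0,15])

```text
time_s: 29.3
tool_pos: [0.5365, -0.3584, 0.1506]
tool_rot: [-180.0, -0.0, 105.0]
force: [0.5, -0.6, -2.0]
grip_width: 0.0238
grasp_force: 30.0
```

>>> drive_tool(moves=[0,0,0.3,0,15,0,0,0.5,0,15,0,0,0.6,0,15,0,0,0.7,0,15,0,0,0.7,0,15])

```text
time_s: 29.92
tool_pos: [0.5369, -0.3587, 0.1247]
tool_rot: [180.0, 0.0, 105.0]
force: [0.8, 0.3, -2.7]
grip_width: 0.0237
grasp_force: 30.0
```

>>> drive_tool(moves=[0,0,0.02,0,15,0,0,0.04,0,15,0,0,0.06,0,15,0,0,0.06,0,15,0,0,0.06,0,15])

```text
time_s: 30.55
tool_pos: [0.5369, -0.3588, 0.1225]
tool_rot: [180.0, 0.0, 105.0]
force: [0.8, 0.4, 0.1]
grip_width: 0.0242
grasp_force: 30.0
```

>>> drive_tool(moves=[0,0,0.01,0,15,0,0,0.01,0,15,0,0,0.01,0,15])

```text
time_s: 30.92
tool_pos: [0.5369, -0.3588, 0.1225]
tool_rot: [180.0, 0.0, 105.0]
force: [-2.2, 1.8, 5.4]
grip_width: 0.0238
grasp_force: 30.0
```

>>> drive_tool(moves=[0,0,0,0,26,0,0,0,0,30,0,0,0,0,40,0,0,0,0,60,0,0,0,0,80])

```text
time_s: 31.55
tool_pos: [0.5368, -0.3587, 0.1217]
tool_rot: [180.0, 0.0, 105.0]
force: [0.9, 0.3, 0.1]
grip_width: 0.0522
grasp_force: 0.0
```

>>> drive_tool(moves=[0,0,0,0,80,0,0,0,0,80,0,0,-0.4,0,80,0,0,-0.9,0,80,0,0,-1.4,0,80])

```text
time_s: 32.17
tool_pos: [0.5373, -0.359, 0.1803]
tool_rot: [179.9, 0.1, 105.0]
force: [-0.1, -0.5, -0.2]
grip_width: 0.0799
grasp_force: 0.0
```

>>> drive_tool(moves=[0,0,-0.8,0,80,0,0,-1.6,0,80,0,0,-2.4,0,80,0,0,-2.4,0,80,0,0,-2.4,0,80])

```text
time_s: 32.8
tool_pos: [0.5366, -0.3586, 0.2739]
tool_rot: [180.0, 0.0, 105.0]
force: [-0.4, -0.1, -0.6]
grip_width: 0.0798
grasp_force: 0.0
```

```bash
python3 - <<'E'
from h import *
ims=[]
for n,(a,b,c,e) in (("scene",(150,400,130,310)),("side",(220,470,120,300))):
    p,d=env.read_camera(n);ims.append(cv2.resize(p[c:e,a:b,::-1],(400,288)))
cv2.imwrite("pics/end.png",np.hstack(ims))
f=snap("w4");p=f["p"].astype(int);W=world("wrist",f["d"],(f["pos"],f["rot"]));x,y,z=np.moveaxis(W,2,0);near=(abs(x-.537)<.05)&(abs(y+.36)<.05)
for m,zz in ((near&(z>.165)&(p.max(2)<90),.18),(near&(abs(z-.0965)<.005)&(p.max(2)>150),.096)):
    c=max(cv2.findContours(m.astype(np.uint8),cv2.RETR_EXTERNAL,cv2.CHAIN_APPROX_NONE)[0],key=cv2.contourArea)
    print(rect(wray(f,c[:,0].astype(float),zz)),np.median(z[m]))
print(env.get_obs()["time_s"])
E
```

```text
(array([ 585.6, -485.5]), array([578.8, 216.8]), 15.2) 0.38128546310945827
(array([ 537. , -358.6]), array([44.6, 35.4]), 15.1) 0.09620131141871635
32.95
```

View pics/end.png

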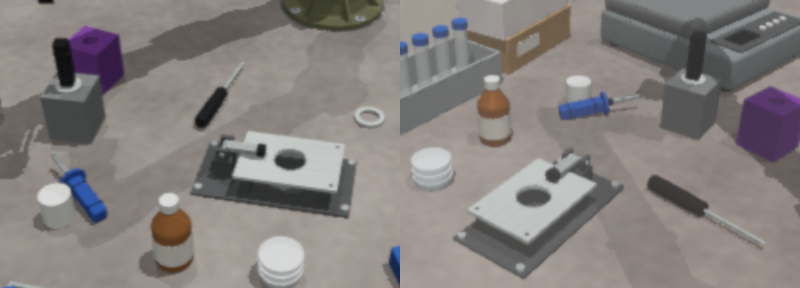

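The final view shows the tool upright in the grey stand (crop (64,85)) with its flange flat at z = 96 mm. The clamp is closed over the insert and the bystanders are in place.

```bash
python3 -c "
from cell import env
print(env.sign_off())"
```

```text
the job is handed in; nothing more can be done
None
```

The job is handed in: the clamp is closed, the hole edge was deburred clockwise all the way round at about 1–2.7 N, and the tool is back upright in its stand; the blue decoy tool, which I never touched, toppled next to the jar early on.

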